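Load a sensor housing and index it to the weld nozzle

TASK

Lay the small steel sensor housing, cap upwards and centred, flat on the empty sloped cradle at the loading side of the index table (the side facing the robot, yellow mark on the base), with one short end down against the cradle's yellow lip, and let go of it. Then turn the table, whose red-topped pins are there to push on, one station counter-clockwise seen from above, so that it clicks into the next detent with the housing still seated, under the brass nozzle; do not go past that station. Leave the jar, the screwdriver and the black ring where they are.

Things in the scene. Friction and masses are not known exactly. Their poses are not given: they have to be found in the camera images.
- housing_mid (a point): Loose steel sensor housing: block 44 (x) x 32 (y) x 26 mm high, brass round cap (26 mm diameter, 4 mm high) on top, about 0.16 kg. This point is its centre, 15 mm above its underside; z points out of the cap. Starts cap up on the blue pallet, at any yaw within about 50 degrees. Its short ends are alike.
- pallet: Fixed blue plastic plate 130 x 100 x 6 mm on the bench that the housing lies on; origin at the centre of its underside. It may stand on either side of the station.
- cradle (a point): Cradle to load: plate 46 x 22 mm wide on a post, face sloped 30 degrees, low end outwards from the disc. Origin on the face, 80 mm from the disc axis, 110 mm above the bench; x up the slope (to the disc axis), y across, z square out of the face. Lip at the low end: 8 mm high, inner side at x = -22 mm. A housing seated against it has its centre at (0, 0, 15) mm and overhangs 5 mm each side.
- lip (a point): Middle of the top of the cradle's yellow lip, 5 mm thick and 22 mm wide, at the low, outer end of the sloped face. Friction may or may not hold the housing on the slope; the lip does. Three more cradles, all alike and empty, stand a quarter turn apart on the disc.
- head_edge (a point): Middle of the lower edge, at the loading side, of the white weld head, a box over the disc: 110 mm wide, from 200 to 300 mm above the bench, reaching from 70 mm on the loading side of the disc axis back to the column. A gripper held upright at the cradle or pins would hit it: lean the tool back by about 30 degrees, to the loading side.
- disc (a joint): Turn of the index disc (radius 127 mm, top 68 mm above the bench, vertical axis): near 0 at the start, growing counter-clockwise seen from above; cradles and pins go with it. Spring detents hold it at 0, 1.571 (next station) and 3.142. It takes up to 0.5 N m (5 N at a pin) to push out; past half-way (0.785) it draws itself into the next.
- station: Fixed welding station: round base, 140 mm radius, 58 mm high; origin on the bench on the disc axis. Its -x side, with the yellow mark, is the loading side and faces the robot within about 15 degrees. A column on the +x side carries the overhanging weld head. A brass nozzle hangs over the next station at x = 0, y = -85 mm, tip 190 mm above the bench, on a bracket out to y = -100 mm.
- push_pin (a point): Point on the axis of the push pin that starts 45 degrees behind the cradle (to its left seen from the robot), 105 mm above the bench. One of four alike red-topped upright pins on the disc, midway between cradles: 12 mm diameter (13 at the tip), 112 mm from the disc axis, rising to 140 mm above the bench.
- jar: Loose amber glass jar, 52 mm diameter, 65 mm high; origin at its underside. Leave alone.
- screwdriver: Loose screwdriver with a red handle, 160 mm long, lying on the bench. Leave alone.
- lens_ring: Loose black ring, 52 mm outside diameter, 16 mm high, on the bench. Leave alone.
Mind the look-alikes: they are no part of the job. There is more than one size of the part that bears housing_mid; the job needs the largest.

How it is judged:
By the outcome, as a careful person would: the job done as asked, in the order asked, and still so for the second after the job is handed in, with the robot touching nothing.
It also fails if it takes over 61 s, if anything falls off the work surface, if the arm or the gripper's body presses on something with over 40 N, if the wrist force passes 120 N, or if a joint passes its speed limit or range.

ROBOT

A 6-joint arm with a two-finger parallel gripper is mounted at the origin on the work surface. World frame = base frame: x ahead of the robot, y to its left, z up, the work surface at z = 0. Lengths are in mm, angles in degrees, forces in N, time in s.
With the tool pointing down it reaches from about 350 to 850 mm from the base axis. Payload 8.1 kg.
Tool frame: the origin (TCP) lies midway between the tips of the shut fingers; the grasp point (between the pads) lies 19 mm behind it (r.tcp_to_grasp is the distance from the TCP to the grasp point, in mm); z points along the fingers, y is the direction in which the jaws open and shut (so a half turn about z gives the same grasp; the last joint's range is limited). The gripper opens to 85 mm and grips with 20 to 120 N. Pads are 22 mm wide; open, the fingers measure 114 mm over their backs; the gripper's body (76 mm by 85 mm) begins 54 mm behind the grasp point. The pads swing forward as they close: fully open they stand 13 mm farther back than shut.
Start: joints at [-68.892, 7.471, 85.268, -0, 87.261, -4.893], TCP at [263.05, -539.268, 231.292] pointing down, gripper open.
Joint ranges: [-169.43, 169.43], [-51.17, 129.36], [1.28, 143.12], [-76.62, 256.62], [0, 156.53], [-152.29, 152.29]. Speed limits (degrees/s): [136.94, 136.94, 159.86, 180, 180, 180].

INTERFACE

Orientations are given as [roll, pitch, yaw] about the fixed x, y, z axes, in that order (R = Rz(yaw) Ry(pitch) Rx(roll)).
In Python, from bench import r gives the robot as it stands.
- The arm moves only by the tool jog_arm, never from a script. Its argument "targets" is a list of rows, each a list of 7 numbers: the shift along the tool's x, y, z in m, then the turn, a rotation vector about the tool's x, y, z in rad, then the closure, from 0 (fully open) to 1 (shut). In form: [[dx, dy, dz, wx, wy, wz, claw], ...]. A call has 1 to 5 rows; each row is the pose to reach, as a shift and turn from the pose commanded when the call began, along the tool's axes at that moment; what a row does not reach only later rows make up. A row lasts 1/12 s, in which the tool goes at most 41.7 mm and 7.16 degrees, less where a joint would pass 70% of its speed; a pose out of reach is approached as far as the arm can. A call with a gripper value outside its range is refused whole. The fingers move at their own pace and stop on an object; "newtons" is the grip in N (left out, the last holds). Time passes only in rows, so rows that repeat a pose let the fingers close. It gives the time, the measured TCP pose, the force and the opening at its end, in the units of the state.
- r.sense(): the state, without advancing time (a new reading comes with each control period).
- r.snapshot(name): name is "side" or "top" or "wrist"; returns a dict with "pixels" (420x560x3 uint8, red, green, blue), "fx", "fy", "cx", "cy" (pixels), "dist" ([k1, k2, p1, p2, k3] as OpenCV has them; the pictures are not rectified), "origin" and "attitude" of the camera in the world. Camera axes: x right, y down, z forward; pixel columns grow to the right and rows downward; lengths in mm; the calibration is good to about 2 mm. A picture is of the moment at which its call begins. There is no depth.
- r.hand_in(): hands the job in, once; it reports no verdict.
The state is a dict: "time": time; "joint_pos": joint angles; "qd": joint speeds; "joint_efforts": joint torques, N m; "tool_pos": TCP position; "tcp_rot": TCP orientation; "ft_force": force on the tool from outside, world axes, zero at the start; "wrist_torque": the same for the moment, N m; "finger_gap": finger opening in mm.
Only numpy, scipy, OpenCV 4.12 (cv2) and the standard library are available. Lean on these libraries where they do the work, as an engineer would, in place of code of your own. Each camera call takes 0.05 s, during which the arm holds its last target.

## Working session

There is one attempt and no reset: what is moved stays moved. The work goes in short steps, Python scripts to look and compute and a tool call to move; the robot and the scene stay as the last step left them, time stands still between calls to the robot, and variables do not carry over. Pictures are saved under pics/ and viewed, and the job is handed in when it is done.

Besides the shell and the picture viewer there is one more tool, called after ">>>" as name(argument=value, ...) on one line, values as JSON. jog_arm: Moves the arm, as the interface text tells. Its arguments: {"type":"object","properties":{"targets":{"type":"array","items":{"type":"array","items":{"type":"number"}}},"newtons":{"type":"number"}},"required":["targets"]}

```bash
ls; mkdir -p pics
cat > h.py <<'E'
import numpy as np, cv2, pickle
from scipy.spatial.transform import Rotation as R
from bench import r
def snap(name,fn):
    s=r.snapshot(name); pickle.dump(s,open(f'pics/{fn}.pkl','wb'))
    cv2.imwrite(f'pics/{fn}.png',cv2.cvtColor(np.asarray(s['pixels']),cv2.COLOR_RGB2BGR)); return s
def load(fn): return pickle.load(open(f'pics/{fn}.pkl','rb'))
E
python3 - <<'E'
from h import *
print(r.sense())
for n in ['side','top','wrist']:
    s=snap(n,n+'0'); print(n,{k:v for k,v in s.items() if k!='pixels'})
E
```

```text
pics
{'time': 0.0, 'joint_pos': array([-6.88914159e+01,  7.51575064e+00,  8.53290533e+01,  1.96568245e-04,
        8.72632774e+01, -4.89141989e+00]), 'qd': array([ 0.02354704, -0.01240595, -0.03791903,  0.1308566 , -0.06666446,
        0.07221595]), 'joint_efforts': array([ 2.33198756e-03, -5.69398856e+01, -5.00548875e+01,  1.21062055e-05,
        1.49312324e-02, -2.32357860e-05]), 'tool_pos': array([ 262.85734734, -538.73522327,  230.23992014]), 'tcp_rot': array([-1.79892329e+02, -9.41145812e-03,  2.59999856e+01]), 'ft_force': array([-0.24410608,  0.43651075, -0.53539883]), 'wrist_torque': array([-0.02738722,  0.01595913, -0.04914504]), 'finger_gap': 85.60085980295838}
side {'fx': 541.8423416143254, 'fy': 541.8423416143254, 'cx': 277.9022652716761, 'cy': 207.00092091328406, 'dist': array([-0.02469024,  0.        ,  0.        ,  0.        ,  0.        ]), 'origin': array([-16.00618622, 753.98590655, 760.86305323]), 'attitude': array([-122.10224082,    0.96953282, -145.16903424])}
top {'fx': 494.79245326083486, 'fy': 494.79245326083486, 'cx': 282.7865260607432, 'cy': 210.6492406726387, 'dist': array([-0.18351146,  0.        ,  0.        ,  0.        ,  0.        ]), 'origin': array([ 405.34914068,  -45.63675225, 1309.39588281]), 'attitude': array([-172.47787208,    0.64018564,  -91.32185499])}
wrist {'fx': 340.20510518466534, 'fy': 340.20510518466534, 'cx': 283.6081853097959, 'cy': 212.19440317590602, 'dist': array([-0.03651191,  0.        ,  0.        ,  0.        ,  0.        ]), 'origin': array([ 330.69740744, -506.72943406,  372.63873347]), 'attitude': array([ 1.62630812e+02,  1.11306363e-01, -6.40245446e+01])}
```

View pics/top0.png

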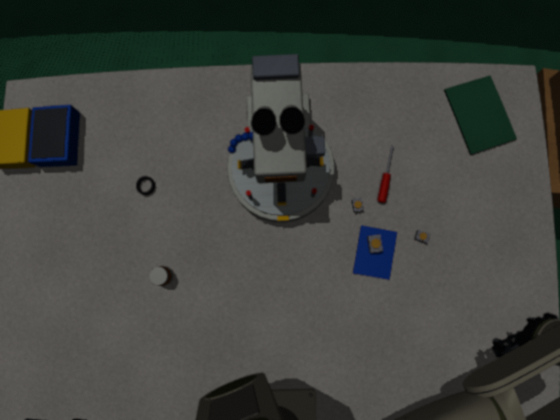

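View pics/side0.png

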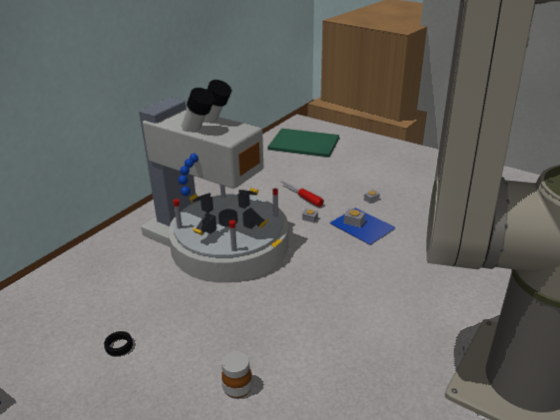

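View pics/wrist0.png

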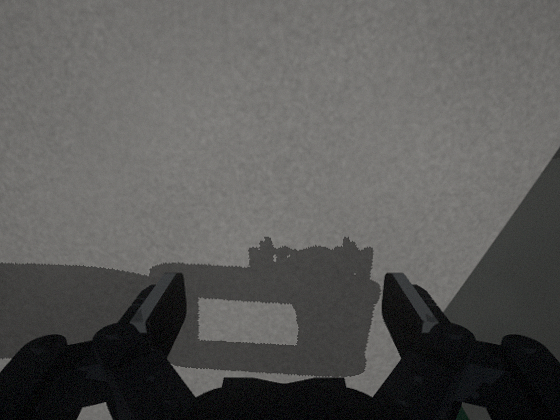

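The top view shows the housing on the blue pallet near pixel (376,244). Smaller look-alikes lie off it at (358,205) and (422,237). The station is at about (281,165), with its yellow mark at (283,218). I'll enlarge those areas to measure them.

```bash
cat >> h.py <<'E'
def cam(s):
    K=np.array([[s['fx'],0,s['cx']],[0,s['fy'],s['cy']],[0,0,1]]);Rm=R.from_euler('xyz',s['attitude'],degrees=True).as_matrix()
    return K,np.array(s['dist']),Rm,np.array(s['origin'])
def ray(s,uv):
    K,d,Rm,o=cam(s); p=cv2.undistortPoints(np.array(uv,float).reshape(-1,1,2),K,d).reshape(-1,2)
    v=np.c_[p,np.ones(len(p))]@Rm.T; return o,v/np.linalg.norm(v,axis=1)[:,None]
def onz(s,uv,z):
    o,v=ray(s,uv); return o+v*((z-o[2])/v[:,2])[:,None]
def proj(s,P):
    K,d,Rm,o=cam(s); return cv2.projectPoints(np.array(P,float).reshape(-1,3),cv2.Rodrigues(Rm.T)[0],-Rm.T@o,K,d)[0].reshape(-1,2)
def tri(s1,p1,s2,p2):
    o1,v1=ray(s1,[p1]);o2,v2=ray(s2,[p2]);v1=v1[0];v2=v2[0]
    A=np.c_[v1,-v2]; t=np.linalg.lstsq(A,o2-o1,rcond=None)[0]
    a=o1+t[0]*v1;b=o2+t[1]*v2; return (a+b)/2,np.linalg.norm(a-b)
def crop(fn,x,y,w,h,k,out,g=0.6):
    im=cv2.imread(f'pics/{fn}.png')[y:y+h,x:x+w]; im=(255*(im/255.)**g).astype(np.uint8)
    cv2.imwrite(f'pics/{out}.png',cv2.resize(im,None,fx=k,fy=k,interpolation=cv2.INTER_CUBIC))
def blobs(s,lo,hi,amin=6,roi=None):
    hsv=cv2.cvtColor(np.asarray(s['pixels']),cv2.COLOR_RGB2HSV); m=cv2.inRange(hsv,np.array(lo),np.array(hi))
    if roi: mm=np.zeros_like(m); x,y,w,h=roi; mm[y:y+h,x:x+w]=m[y:y+h,x:x+w]; m=mm
    n,l,st,c=cv2.connectedComponentsWithStats(m)
    return [(c[i].round(2),st[i].tolist()) for i in range(1,n) if st[i,4]>=amin],m
E
python3 - <<'E'
from h import *
crop('top0',220,110,230,175,3.4,'top0c'); crop('side0',140,140,260,140,3,'side0c')
t=load('top0')
for nm,lo,hi in [('red',(0,150,60),(6,255,255)),('red2',(174,150,60),(180,255,255)),('yel',(15,120,60),(32,255,255)),('blue',(105,150,50),(130,255,255))]:
    for s in ['top0','side0']:
        print(nm,s); [print('  ',b) for b in blobs(load(s),lo,hi)[0]]
E
```

```text
red top0
   (array([246.5, 129. ]), [245, 128, 4, 3, 12])
   (array([383.63, 187.07]), [378, 173, 12, 29, 212])
   (array([248.27, 192.8 ]), [247, 191, 4, 5, 15])
red side0
   (array([274.8, 191.4]), [273, 189, 4, 6, 20])
   (array([310.55, 197.23]), [298, 189, 25, 18, 212])
   (array([175.85, 202.06]), [173, 199, 6, 7, 33])
   (array([231.56, 223.44]), [229, 220, 6, 8, 41])
red2 top0
red2 side0
yel top0
   (array([551.3 , 134.51]), [544, 69, 16, 124, 897])
   (array([ 12.99, 134.98]), [0, 108, 29, 56, 1461])
   (array([321.23, 160.55]), [320, 157, 4, 8, 22])
   (array([238.5, 164. ]), [238, 161, 2, 7, 14])
   (array([357.59, 204.16]), [355, 201, 7, 7, 37])
   (array([282.7 , 217.76]), [277, 215, 12, 6, 63])
   (array([422.76, 235.76]), [420, 233, 7, 7, 37])
   (array([375.29, 243.  ]), [371, 239, 9, 9, 63])
yel side0
   (array([372.47,  68.01]), [308, 0, 118, 140, 11830])
   (array([253.64, 190.29]), [250, 188, 8, 6, 28])
   (array([371.5, 192.5]), [369, 191, 6, 4, 18])
   (array([192.82, 197.32]), [190, 194, 7, 8, 34])
   (array([309.91, 211.57]), [307, 210, 7, 4, 23])
   (array([354. , 212.5]), [350, 210, 9, 6, 42])
   (array([262.82, 223.38]), [259, 220, 9, 8, 34])
   (array([197.8 , 230.89]), [193, 228, 10, 7, 35])
   (array([276. , 242.5]), [271, 239, 11, 8, 48])
blue top0
   (array([ 50.68, 135.9 ]), [28, 105, 43, 57, 567])
   (array([238.94, 139.66]), [229, 133, 23, 19, 140])
   (array([374.61, 253.68]), [354, 226, 42, 53, 1454])
blue side0
   (array([186.54, 168.43]), [178, 154, 20, 30, 240])
   (array([184.82, 190.49]), [181, 186, 9, 10, 72])
   (array([359.77, 227.96]), [331, 214, 51, 30, 631])
```

View pics/top0c.png

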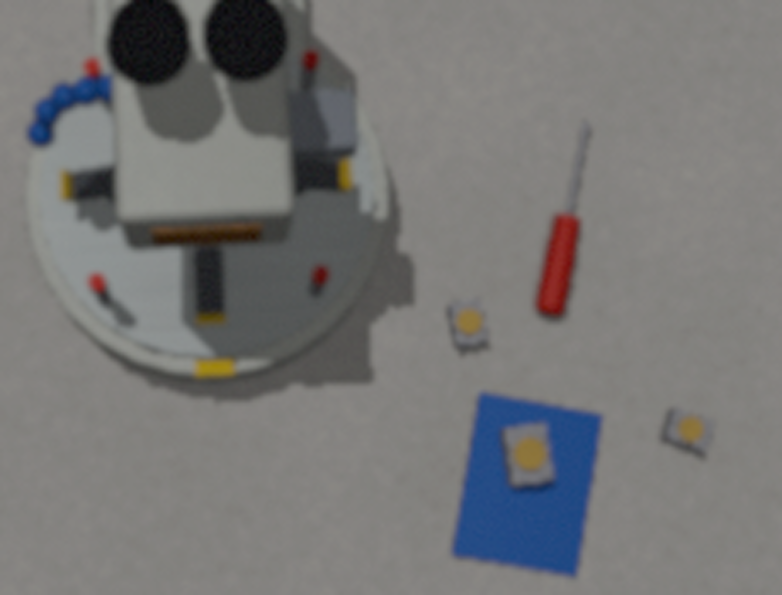

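View pics/side0c.png

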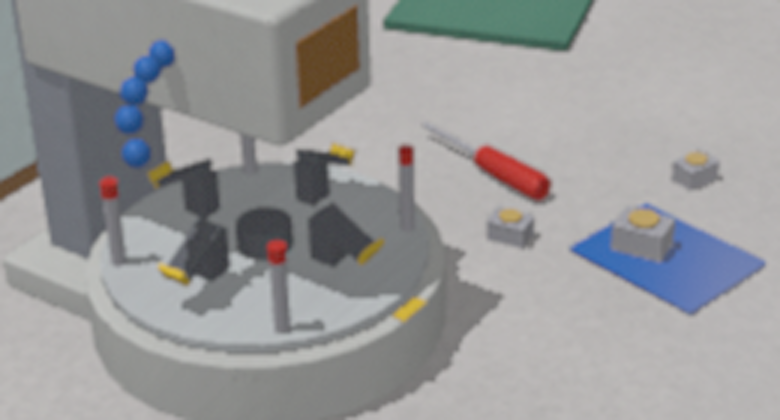

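Run:
```python
from h import *
t=load('top0');s=load('side0')
P={}
for n,a,b in [('pinL',(248.3,192.8),(231.6,223.4)),('pinR',(314.3,191),(274.8,191.4)),('pinLB',(246.5,129),(175.9,202.1)),('lip',(281.8,203.5),(262.8,223.4)),('lipR',(321.2,160.5),(253.6,190.3)),('lipL',(238.5,164),(197.8,230.9)),('mark',(282.7,217.8),(276,242.5)),('cap',(375.3,243),(354,212.5)),('capA',(357.6,204.2),(309.9,211.6)),('capB',(422.8,235.8),(371.5,192.5))]:
    P[n],e=tri(t,a,s,b); print(n,P[n].round(1),round(e,1))
# red by hue per top
print(blobs(t,(0,120,35),(8,255,255),4,(300,180,30,30))[0], blobs(t,(10,80,30),(35,255,255),4,(270,195,25,14))[0])
c=(P['pinR']+P['pinLB'])/2; print('centre from diag pins',c, np.linalg.norm(P['pinR']-P['pinLB'])/2, np.linalg.norm(P['pinR']-P['pinL']))
v=c-P['mark']; print('mark dist, yaw',np.linalg.norm(v[:2]),np.degrees(np.arctan2(v[1],v[0])))
v=c-P['lip']; print('lip dist, yaw',np.linalg.norm(v[:2]),np.degrees(np.arctan2(v[1],v[0])))
v=P['pinL']-P['pinR']; print('pins yaw',np.degrees(np.arctan2(-v[0],v[1])))
# pallet outline
b,m=blobs(t,(105,120,40),(130,255,255),50,(340,215,70,75))
cn=max(cv2.findContours(m,cv2.RETR_EXTERNAL,cv2.CHAIN_APPROX_NONE)[0],key=cv2.contourArea)
q=onz(t,cn[:,0].astype(float),6); print('pallet',cv2.minAreaRect(q[:,:2].astype(np.float32)))
# base outline
```

```text
pinL [606.4  46.2 134.8] 0.6
pinR [ 607.6 -112.7  133.3] 1.7
pinLB [765.3  48.2 134.4] 1.6
lip [584.4 -33.2  98.3] 2.3
lipR [ 689.1 -135.4   99.2] 1.6
lipL [684.5  71.5 101. ] 3.1
mark [552.5 -34.8  58.6] 0.0
cap [ 483.8 -273.    33.8] 0.4
capA [ 587.8 -233.    21.3] 0.7
capB [ 499.8 -403.1   21.7] 0.4
[(array([313.83, 190.22]), [312, 188, 5, 5, 18])] [(array([281.58, 203.74]), [277, 202, 10, 4, 31])]
centre from diag pins [686.46032131 -32.2510511  133.85633526] 112.67125846627764 158.90686597555177
mark dist, yaw 134.0251076039664 1.1017702340306421
lip dist, yaw 102.05112732629848 0.5117473332391975
pins yaw 0.4230240597528315
pallet ((461.3905029296875, -275.59100341796875), (98.1081314086914, 128.28248596191406), 78.02054595947266)
```

```bash
cat >> h.py <<'E'
def Rx(rpy): return R.from_euler('xyz',rpy,degrees=True)
def plan(pos,rot,off=None):
    """shift/turn in tool axes from measured pose to target; rot: Rotation or rpy"""
    st=r.sense(); p=np.array(st['tool_pos']); R0=Rx(st['tcp_rot']); R1=rot if isinstance(rot,R) else Rx(rot)
    d=R0.inv().apply(np.array(pos)-p)/1000; w=(R0.inv()*R1).as_rotvec()
    print('t',round(st['time'],2),'pos',p.round(1),'rpy',np.round(st['tcp_rot'],1),'F',np.round(st['ft_force'],1),'gap',round(st['finger_gap'],1))
    print('shift m',d.round(4),'turn rad',w.round(4),'rows',round(np.linalg.norm(d)*1000/41.7,1),round(np.degrees(np.linalg.norm(w))/7.16,1))
E
python3 - <<'E'
from h import *
t=load('top0')
# housing outline in top: non-blue inside pallet
px=np.asarray(t['pixels'])[225:275,350:402]; hsv=cv2.cvtColor(px,cv2.COLOR_RGB2HSV)
m=((hsv[...,1]<120)|(hsv[...,0]<40)).astype(np.uint8)
n,l,st,c=cv2.connectedComponentsWithStats(m)
i=l[19,25]; print(st[i]); cn=max(cv2.findContours((l==i).astype(np.uint8),cv2.RETR_EXTERNAL,cv2.CHAIN_APPROX_NONE)[0],key=cv2.contourArea)[:,0]+[350,225]
q=onz(t,cn.astype(float),25); print(cv2.minAreaRect(q[:,:2].astype(np.float32)))
plan([484,-273,231],[180,0,-172])
E
```

```text
[ 18  10  15  18 230]
((482.8949279785156, -273.3960876464844), (46.00479507446289, 34.7728157043457), 5.698784351348877)
t 0.15 pos [ 262.9 -538.9  230.5] rpy [-179.9   -0.    26. ] F [-0.3 -0.2 -0.6] gap 85.2
shift m [ 3.153e-01 -1.420e-01 -3.000e-04] turn rad [-2.0000e-04 -2.1000e-03 -2.8274e+00] rows 8.3 22.6
```

>>> jog_arm(targets=[[0.315, -0.142, 0, 0, 0, -0.6, 0], [0.315, -0.142, 0, 0, 0, -0.6, 0], [0.315, -0.142, 0, 0, 0, -0.6, 0], [0.315, -0.142, 0, 0, 0, -0.6, 0], [0.315, -0.142, 0, 0, 0, -0.6, 0]])

```text
time: 0.57
tool_pos: [396.9, -377.3, 231.0]
tcp_rot: [-180.0, -0.0, 60.7]
ft_force: [1.5, 0.3, -0.7]
finger_gap: 85.2
```

>>> jog_arm(targets=[[0.133, 0.025, 0, 0, 0, -0.6, 0], [0.133, 0.025, 0, 0, 0, -0.6, 0], [0.133, 0.025, 0, 0, 0, -0.6, 0], [0.133, 0.025, 0, 0, 0, -0.6, 0], [0.133, 0.025, 0, 0, 0, -0.6, 0]])

```text
time: 0.98
tool_pos: [485.6, -272.5, 230.9]
tcp_rot: [180.0, -0.1, 95.4]
ft_force: [0.5, -1.1, 0.4]
finger_gap: 85.4
```

>>> jog_arm(targets=[[0, 0, 0, 0, 0, -0.6, 0], [0, 0, 0, 0, 0, -0.6, 0], [0, 0, 0, 0, 0, -0.6, 0], [0, 0, 0, 0, 0, -0.6, 0], [0, 0, 0, 0, 0, -0.6, 0]])

```text
time: 1.4
tool_pos: [483.5, -275.6, 230.9]
tcp_rot: [-180.0, -0.0, 129.5]
ft_force: [0.3, -1.0, -0.2]
finger_gap: 85.2
```

>>> jog_arm(targets=[[0, 0, 0, 0, 0, -0.6, 0], [0, 0, 0, 0, 0, -0.6, 0], [0, 0, 0, 0, 0, -0.6, 0], [0, 0, 0, 0, 0, -0.6, 0], [0, 0, 0, 0, 0, -0.6, 0]])

```text
time: 1.82
tool_pos: [483.5, -275.6, 230.9]
tcp_rot: [180.0, -0.0, 163.9]
ft_force: [0.3, 0.4, 0.3]
finger_gap: 85.5
```

>>> jog_arm(targets=[[0, 0, 0, 0, 0, -0.4, 0], [0, 0, 0, 0, 0, -0.4, 0], [0, 0, 0, 0, 0, -0.4, 0], [0, 0, 0, 0, 0, -0.4, 0], [0, 0, 0, 0, 0, -0.4, 0]])

```text
time: 2.23
tool_pos: [483.5, -275.6, 230.9]
tcp_rot: [180.0, -0.0, -173.5]
ft_force: [0.2, 0.1, -0.2]
finger_gap: 85.1
```

Run:
```python
from h import *
plan([484,-273,110],[180,0,-174.3])
s=snap('wrist','w1'); s=r.snapshot('wrist');print(s['origin'],s['attitude'])
```

```text
t 2.23 pos [ 483.5 -275.6  230.9] rpy [ 180.    -0.  -173.5] F [ 0.2  0.1 -0.2] gap 85.1
shift m [-0.0009  0.0025  0.1209] turn rad [ 0.0005 -0.0005  0.014 ] rows 2.9 0.1
[ 406.94016282 -285.35213403  373.2891982 ] [ 1.62665511e+02 -3.50947364e-02  9.63435334e+01]
```

View pics/w1.png

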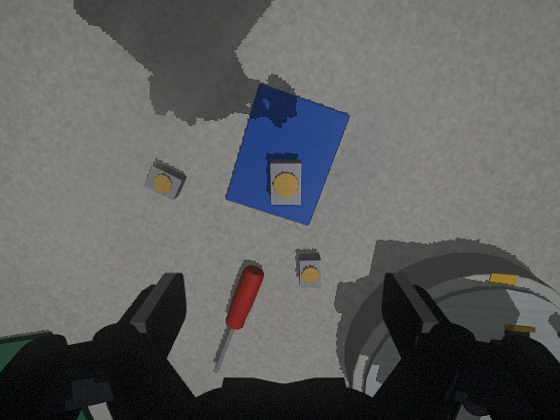

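Wrist view: the housing is at about (286,184) on the pallet and nearly square to the jaws. I'll measure its cap and top face in this view.

Run:
```python
from h import *
s=load('w1')
b,m=blobs(s,(12,100,60),(32,255,255),100,(255,150,60,65)); print(b); print('cap',onz(s,[b[0][0]],36))
px=np.asarray(s['pixels']); g=cv2.cvtColor(px,cv2.COLOR_RGB2GRAY); hsv=cv2.cvtColor(px,cv2.COLOR_RGB2HSV)
print(g[150:212:4,272:303:6]); 
top=(((hsv[...,1]<80)&(g>90))|(m>0)).astype(np.uint8); mm=np.zeros_like(top); mm[152:212,260:312]=top[152:212,260:312]
mm=cv2.morphologyEx(mm,cv2.MORPH_CLOSE,np.ones((3,3)))
cn=max(cv2.findContours(mm,cv2.RETR_EXTERNAL,cv2.CHAIN_APPROX_NONE)[0],key=cv2.contourArea)[:,0]
print(cv2.boundingRect(cn)); q=onz(s,cn.astype(float),32); rc=cv2.minAreaRect(q[:,:2].astype(np.float32)); print(rc)
R0=Rx(r.sense()['tcp_rot']); print(proj(s,[[483.5,-275.6,231],[483.5,-275.6,36]]))
```

```text
[(array([285.45, 184.38]), [274, 173, 24, 24, 462])]
cap [[ 481.9571559  -274.89829894   36.        ]]
[[ 64  62  64  62  63  66]
 [ 35  37  35  38  35  67]
 [ 36  38  38  33  34  70]
 [ 47  49  47  49  56  70]
 [115 117 121 123 126  69]
 [114 118 125 125 126  68]
 [115 107 126 111 124  72]
 [120 120 115 125  68  69]
 [ 66 117 119 123 127  66]
 [121 120 120 123 126  69]
 [121 117 122 122 120  75]
 [117 113 118 121 125  70]
 [123 121 123 124 124  71]
 [120 125 121 124 126  74]
 [ 70  71  72  74  72  71]
 [ 70  72  74  69  72  76]]
(270, 163, 31, 42)
((482.5517272949219, -275.0671691894531), (42.906761169433594, 30.339340209960938), 7.284804821014404)
[[286.01445536 279.17160714]
 [284.58855396 185.78286001]]
```

>>> jog_arm(targets=[[0.001, 0.001, 0.04, 0, 0, -0.007, 0], [0.001, 0.001, 0.08, 0, 0, -0.007, 0], [0.001, 0.001, 0.12, 0, 0, -0.007, 0], [0.001, 0.001, 0.16, 0, 0, -0.007, 0], [0.001, 0.001, 0.175, 0, 0, -0.007, 0]])

```text
time: 2.75
tool_pos: [479.0, -272.4, 49.7]
tcp_rot: [179.7, -0.4, -173.3]
ft_force: [-0.5, 1.0, -1.3]
finger_gap: 85.5
```

>>> jog_arm(targets=[[0, 0, 0.015, 0, 0, 0, 0], [0, 0, 0.03, 0, 0, 0, 0], [0, 0, 0.044, 0, 0, 0, 0], [0, 0, 0.049, 0, 0, 0, 0], [0, 0, 0.049, 0, 0, 0, 0]])

```text
time: 3.17
tool_pos: [481.3, -274.1, 5.6]
tcp_rot: [179.9, -0.1, -173.2]
ft_force: [0.2, 0.3, -0.1]
finger_gap: 85.2
```

>>> jog_arm(targets=[[0, 0, 0, 0, 0, 0, 0.5], [0, 0, 0, 0, 0, 0, 0.8], [0, 0, 0, 0, 0, 0, 0.8], [0, 0, 0, 0, 0, 0, 0.8], [0, 0, 0, 0, 0, 0, 0.8]], newtons=60)

```text
time: 3.58
tool_pos: [483.4, -275.4, 8.6]
tcp_rot: [-179.9, 0.1, -173.2]
ft_force: [-0.9, 0.5, -0.7]
finger_gap: 30.9
```

>>> jog_arm(targets=[[0, 0, 0, 0, 0, 0, 0.9], [0, 0, 0, 0, 0, 0, 0.9], [0, 0, 0, 0, 0, 0, 0.9], [0, 0, 0, 0, 0, 0, 0.9]])

```text
time: 3.92
tool_pos: [483.4, -275.4, 8.5]
tcp_rot: [-179.9, 0.1, -173.2]
ft_force: [-0.6, 1.3, 6.1]
finger_gap: 30.9
```

>>> jog_arm(targets=[[0, 0, -0.02, 0, 0, 0, 0.9], [0, 0, -0.06, 0, 0, 0, 0.9], [0, 0, -0.1, 0, 0, 0, 0.9], [0, 0, -0.14, 0, 0, 0, 0.9], [0, 0, -0.18, 0, 0, 0, 0.9]])

```text
time: 4.33
tool_pos: [481.9, -274.4, 188.7]
tcp_rot: [180.0, -0.0, -173.2]
ft_force: [1.0, -0.6, -2.3]
finger_gap: 31.4
```

>>> jog_arm(targets=[[0, 0, 0, 0, 0, 0, 0.9], [0, 0, 0, 0, 0, 0, 0.9]])

```text
time: 4.5
tool_pos: [484.3, -276.2, 191.0]
tcp_rot: [-179.7, 0.3, -173.2]
ft_force: [-0.2, 0.2, -2.0]
finger_gap: 30.6
```

Run:
```python
from h import *
print(r.sense())
s=snap('wrist','w2')
```

```text
{'time': 4.5, 'joint_pos': array([-3.49576305e+01,  1.79781985e+00,  9.54846633e+01, -2.94118450e-03,
        8.23277749e+01, -1.31787961e+02]), 'qd': array([-0.12962487,  2.87816061,  4.31000537, -0.00583505, -0.97298993,
       -0.04840914]), 'joint_efforts': array([ 4.54597024e-02, -5.49210262e+01, -5.32207775e+01,  5.11784077e-03,
        2.86182230e-01, -5.18073211e-04]), 'tool_pos': array([ 484.34459884, -276.15955909,  190.97393141]), 'tcp_rot': array([-179.73810785,    0.28865271, -173.16862701]), 'ft_force': array([-0.18815725,  0.20586697, -2.01644211]), 'wrist_torque': array([-0.01043703, -0.0155343 , -0.00266336]), 'finger_gap': 30.591113343132733}
```

View pics/w2.png

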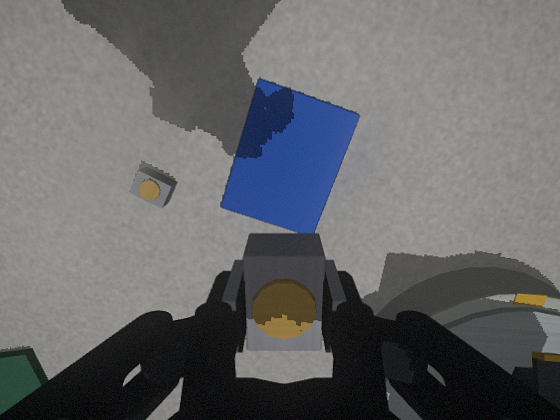

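The housing is held between the pads, with its cap at about (284,308). Next I'll find its offset in the tool frame.

```bash
python3 - <<'E'
from h import *
s=load('w2'); st=r.sense(); T=Rx(st['tcp_rot']); p=st['tool_pos']; print(p)
hsv=cv2.cvtColor(np.asarray(s['pixels']),cv2.COLOR_RGB2HSV); m=cv2.inRange(hsv,(10,110,40),(35,255,255))
m[:270]=0;m[350:]=0;m[:,:235]=0;m[:,330:]=0
cn=max(cv2.findContours(m,cv2.RETR_EXTERNAL,cv2.CHAIN_APPROX_NONE)[0],key=cv2.contourArea)
print(cv2.boundingRect(cn)); (c,a,ang)=cv2.fitEllipse(cv2.convexHull(cn)); print(c,a,ang)
q=onz(s,[c],p[2]+27.5); print('cap in tool',T.inv().apply(q-p))
x,y,w,h=cv2.boundingRect(cn)
e=onz(s,[[x-.5,c[1]],[x+w-.5,c[1]],[c[0],y-.5],[c[0],y+h-.5]],p[2]+27.5); print(T.inv().apply(e-p))
# camera in tool
print(T.inv().apply(s['origin']-p))
# front upper edge of housing at row 250? top face near edge (tool +x end)
print(T.inv().apply(onz(s,[[247,257],[324,257],[284,257]],p[2]+23.5)-p))
E
python3 - <<'E'
from h import *
crop('w2',230,225,110,135,5,'w2c')
E
```

```text
[ 482.93287466 -275.17782251  188.04856944]
(252, 280, 65, 59)
(283.76776123046875, 308.3731384277344) (58.88043212890625, 64.47197723388672) 90.49468231201172
cap in tool [[ -0.94911364  -2.04520011 -27.49618266]]
[[ -0.99520404 -14.93104645 -27.47999589]
 [ -0.93257143  11.01389537 -27.51254555]
 [ 11.9990401   -2.04170326 -27.51400193]
 [-15.39270076  -2.0490626  -27.47630541]]
[  76.49412413   -1.71516308 -144.94126285]
[[ 19.64355841 -16.43684962 -23.50650097]
 [ 19.69032022  13.67682993 -23.54424491]
 [ 19.67503808  -1.95936025 -23.52465918]]
```

View pics/w2c.png

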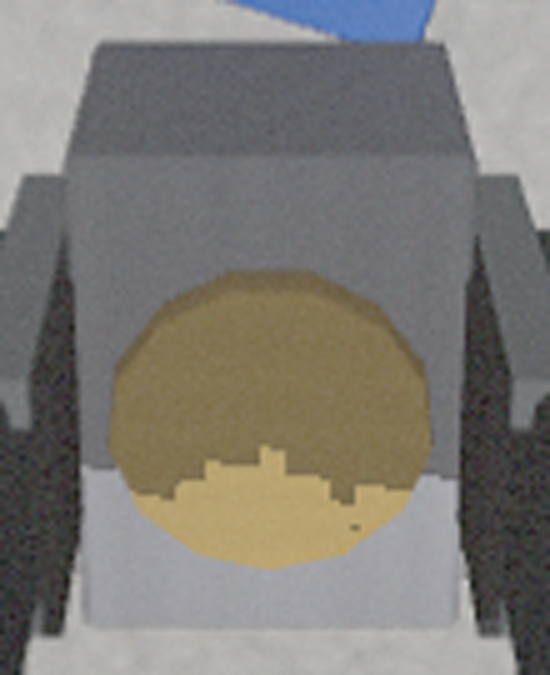

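Run:
```python
from h import *
s0=load('wrist0'); T=Rx([180,0,26]); print('cam in tool start',T.inv().apply(s0['origin']-np.array([262.9,-538.9,230.5])), (T.inv()*Rx(s0['attitude'])).as_euler('xyz',True))
s1=load('w1'); T=Rx([180,0,-173.5]); print(T.inv().apply(s1['origin']-np.array([483.5,-275.6,230.9])))
s=load('w2');p=np.array([484.345,-276.16,190.974]);T=Rx([-179.738,.289,-173.169]); print(T.inv().apply(s['origin']-p))
# express in tool frame: rays
for uv,z in [((283.8,311),-27.5),((283.8,308.4),-27.5),((284,256),-23.5),((284,350.5),-23.5),((284,233.5),2.5)]:
    o,v=ray(s,[uv]); o=T.inv().apply(o-p); v=T.inv().apply(v)[0]; print(uv,(o+v*(z-o[2])/v[2]).round(2))
```

```text
cam in tool start [  75.03855405    0.80571411 -142.13873347] [-17.36918827  -0.11130636  90.02454457]
[  77.18380181   -1.1912324  -142.34796423]
[  77.26206565   -1.03594725 -142.30075159]
(283.8, 311) [  0.98  -0.97 -27.5 ]
(283.8, 308.4) [  2.15  -0.97 -27.5 ]
(284, 256) [ 22.61  -0.88 -23.5 ]
(284, 350.5) [-21.04  -0.89 -23.5 ]
(284, 233.5) [21.84 -0.85  2.5 ]
```

```bash
cat >> h.py <<'E'
C=np.array([686.5,-32.2,0]); PSI=np.radians(0.8)
def cradle():
    c,s=np.cos(PSI),np.sin(PSI); a=np.radians(30)
    e=np.array([c,s,0]); x=np.cos(a)*e+np.array([0,0,np.sin(a)]); n=-np.sin(a)*e+np.array([0,0,np.cos(a)]); y=np.cross(n,x)
    O=C-80*e+np.array([0,0,110]); return O,x,y,n
def tcp_for(h,off=(0.8,0,-12.5)):
    O,x,y,n=cradle(); Rt=R.from_matrix(np.c_[-x,y,-n]); P=O+h[0]*x+h[1]*y+h[2]*n
    return P-Rt.apply(off),Rt
E
python3 - <<'E'
from h import *
for h in [(3,0,15),(3,0,65)]:
    p,Rt=tcp_for(h); print(h,p.round(1),Rt.as_euler('xyz',True).round(2))
plan(p,Rt)
E
```

```text
(3, 0, 15) [608.5 -33.3 114.1] [-180.    30.  -179.2]
(3, 0, 65) [583.6 -33.6 157.4] [-180.    30.  -179.2]
t 4.55 pos [ 482.9 -275.2  188. ] rpy [-1.799e+02  1.000e-01 -1.732e+02] F [-0.9  0.7 -2.3] gap 30.9
shift m [-0.1286  0.2279  0.0306] turn rad [ 0.0264 -0.5217  0.1031] rows 6.3 4.3
```

>>> jog_arm(targets=[[-0.01, 0.02, 0, 0.002, -0.05, 0.01, 0.9], [-0.03, 0.05, 0, 0.007, -0.15, 0.03, 0.9], [-0.05, 0.085, 0, 0.013, -0.26, 0.05, 0.9], [-0.07, 0.12, 0, 0.02, -0.37, 0.075, 0.9], [-0.09, 0.155, 0, 0.025, -0.47, 0.095, 0.9]])

```text
time: 4.97
tool_pos: [552.5, -108.7, 184.5]
tcp_rot: [179.9, 27.0, -178.9]
ft_force: [0.6, 0.5, -1.5]
finger_gap: 30.9
```

Run:
```python
from h import *
p,Rt=tcp_for((3,0,65)); plan(p,Rt)
```

```text
t 4.97 pos [ 552.5 -108.7  184.5] rpy [ 179.9   27.  -178.9] F [ 0.6  0.5 -1.5] gap 30.9
shift m [-0.0166  0.0744  0.039 ] turn rad [ 0.0032 -0.0516  0.0041] rows 2.1 0.4
```

>>> jog_arm(targets=[[-0.006, 0.025, 0.01, 0.003, -0.05, 0, 0.9], [-0.012, 0.05, 0.025, 0.003, -0.05, 0, 0.9], [-0.015, 0.068, 0.037, 0.003, -0.05, 0, 0.9], [-0.015, 0.068, 0.037, 0.003, -0.05, 0, 0.9], [-0.015, 0.068, 0.037, 0.003, -0.05, 0, 0.9]])

```text
time: 5.38
tool_pos: [580.0, -40.0, 156.9]
tcp_rot: [-179.8, 29.5, -178.6]
ft_force: [-0.1, -0.2, -1.0]
finger_gap: 30.9
```

>>> jog_arm(targets=[[0, 0, 0, 0, 0, 0, 0.9], [0, 0, 0, 0, 0, 0, 0.9]])

```text
time: 5.55
tool_pos: [581.8, -42.5, 160.4]
tcp_rot: [-179.7, 29.8, -178.7]
ft_force: [-0.3, -0.3, -1.8]
finger_gap: 30.9
```

Run:
```python
from h import *
p,Rt=tcp_for((3,0,65)); plan(p,Rt)
snap('wrist','w3'); crop('w3',0,0,560,420,1.4,'w3c'); snap('side','s3'); crop('s3',140,120,180,140,4.2,'s3c')
```

```text
t 5.55 pos [581.8 -42.5 160.4] rpy [-179.7   29.8 -178.7] F [-0.3 -0.3 -1.8] gap 30.9
shift m [-0.0003  0.0088  0.0035] turn rad [-0.0013 -0.0042  0.0073] rows 0.2 0.1
```

View pics/w3c.png

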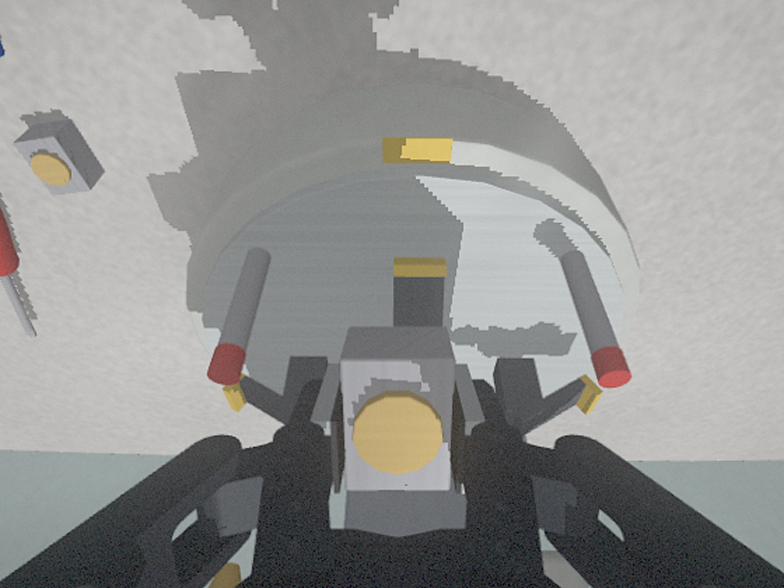

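View pics/s3c.png

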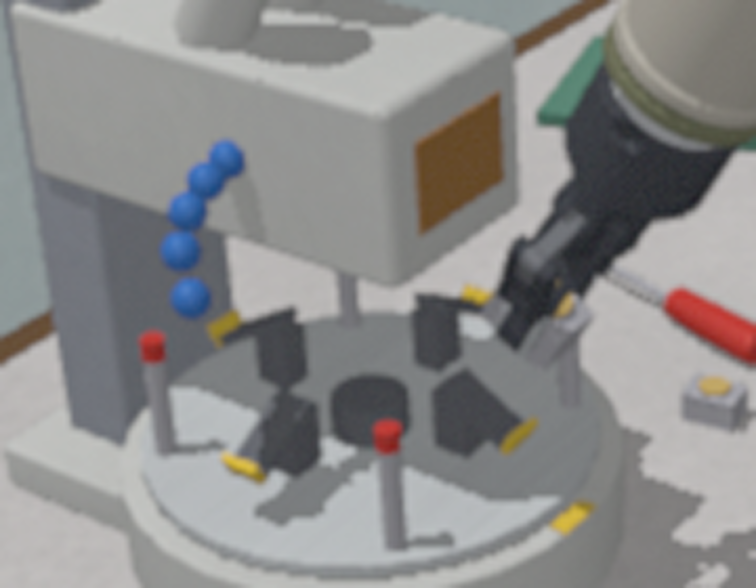

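Wrist view: the lip is at about (300,190) and the pins at (162,258) and (436,262), all unobstructed. The housing is held above the cradle, a little to the right of it. I'll measure the lip and pins against the held housing in this same camera.

Run:
```python
from h import *
s=load('w3'); p=np.array([581.8,-42.5,160.4]);T=Rx([-179.7,29.8,-178.7])
b,m=blobs(s,(15,100,60),(35,255,255),60,(270,175,60,40)); print(b)
hsv=cv2.cvtColor(np.asarray(s['pixels']),cv2.COLOR_RGB2HSV)
m2=cv2.inRange(hsv,(15,100,60),(35,255,255));m2[:175]=0;m2[210:]=0;m2[:,:270]=0;m2[:,330:]=0
ys,xs=np.nonzero(m2); print(xs.min(),xs.max(),ys.min(),ys.max()); 
v=hsv[...,2]; print([(y,int(v[y,290:310].mean()),int(hsv[y,290:310,1].mean())) for y in range(180,202)])
O,x,y,n=cradle()
print('pred lip corners px',proj(s,[O-24.5*x+8*n,O-22*x+8*n,O-27*x+8*n,O-22*x,O-22*x+8*n+11*y,O-22*x+8*n-11*y]).round(1))
print('pins pred L,R', proj(s,[C+112*np.array([np.cos(a+PSI),np.sin(a+PSI),0])+[0,0,140] for a in (2.356,-2.356)]).round(1))
print(blobs(s,(0,150,50),(8,255,255),100,(140,240,60,40))[0],blobs(s,(0,150,50),(8,255,255),100,(410,240,60,40))[0], blobs(s,(174,150,50),(180,255,255),20,(140,240,330,40))[0])
# cap
b,m=blobs(s,(12,100,60),(32,255,255),300,(240,270,90,75)); print(b)
for b0,st in b:
    x0=st[0]+st[2]/2-.5; print('cap/housing px col',x0)
print('pred mark',proj(s,[C+np.array([-134*np.cos(.014),-134*np.sin(.014),58])]), blobs(s,(15,100,60),(35,255,255),60,(260,90,80,40))[0])
for uv,z in [((284,309),-27.5)]:
    o,vv=ray(s,[uv]); o=T.inv().apply(o-p); vv=T.inv().apply(vv)[0]; print(uv,(o+vv*(z-o[2])/vv[2]).round(2))
```

```text
[(array([299.2 , 190.64]), [281, 184, 38, 14, 519])]
281 318 184 197
[(180, 92, 13), (181, 92, 13), (182, 92, 14), (183, 88, 14), (184, 88, 135), (185, 89, 159), (186, 88, 155), (187, 88, 153), (188, 93, 154), (189, 107, 161), (190, 117, 163), (191, 117, 163), (192, 116, 163), (193, 116, 164), (194, 116, 163), (195, 116, 164), (196, 119, 166), (197, 105, 150), (198, 46, 50), (199, 47, 27), (200, 45, 18), (201, 45, 21)]
pred lip corners px [[301.4 195.1]
 [301.3 199.3]
 [301.5 190.9]
 [300.6 195.9]
 [320.2 199.4]
 [282.3 199.2]]
pins pred L,R [[440.2 272.3]
 [161.6 270.6]]
[(array([161.44, 259.92]), [148, 246, 27, 29, 426])] [(array([438.55, 270.04]), [427, 264, 24, 13, 223])] []
[(array([283.63, 308.47]), [252, 280, 65, 59, 2980])]
cap/housing px col 284.0
pred mark [[300.97141801 108.22155127]] [(array([297.34, 106.93]), [273, 98, 50, 19, 940])]
(284, 309) [  1.57  -1.02 -27.5 ]
```

>>> jog_arm(targets=[[0, 0.009, 0.005, -0.001, -0.004, 0.007, 0.9], [0, 0.009, 0.018, -0.001, -0.004, 0.007, 0.9], [0, 0.009, 0.03, -0.001, -0.004, 0.007, 0.9], [0, 0.009, 0.038, -0.001, -0.004, 0.007, 0.9], [0, 0.009, 0.038, -0.001, -0.004, 0.007, 0.9]])

```text
time: 6.07
tool_pos: [600.2, -33.0, 126.1]
tcp_rot: [180.0, 29.9, -179.2]
ft_force: [-0.3, -0.0, -2.0]
finger_gap: 30.5
```

>>> jog_arm(targets=[[0, 0, 0, 0, 0, 0, 0.9], [0, 0, 0, 0, 0, 0, 0.9], [0, 0, 0, 0, 0, 0, 0.9]])

```text
time: 6.32
tool_pos: [601.2, -32.8, 128.9]
tcp_rot: [-180.0, 30.1, -179.1]
ft_force: [0.3, -0.1, -1.0]
finger_gap: 31.1
```

Run:
```python
from h import *
p,Rt=tcp_for((2,0,15)); plan(p,Rt)
snap('wrist','w4'); crop('w4',150,150,280,210,2.8,'w4c')
```

```text
t 6.32 pos [601.2 -32.8 128.9] rpy [-180.    30.1 -179.1] F [ 0.3 -0.1 -1. ] gap 31.1
shift m [ 0.0021 -0.0006  0.0165] turn rad [-0.0003  0.0021  0.0009] rows 0.4 0.0
```

View pics/w4c.png

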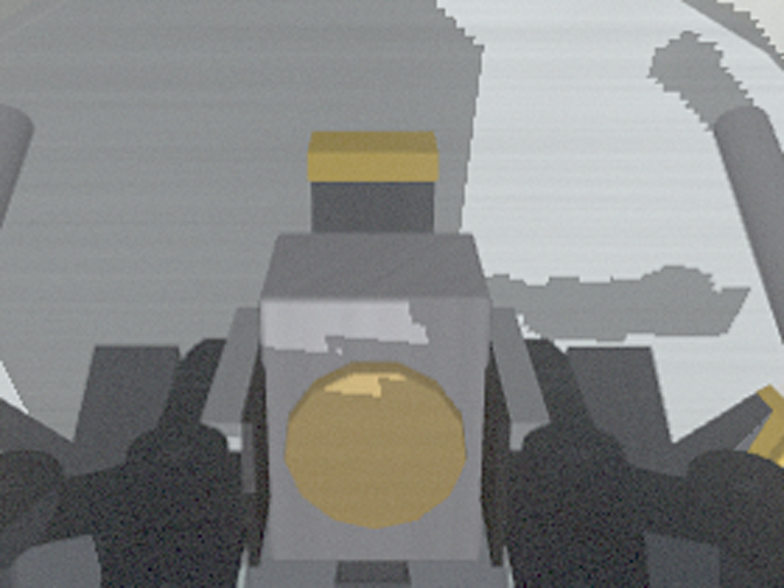

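>>> jog_arm(targets=[[0.0, -0.0005, 0.004, 0, 0, 0, 0.9], [0.001, -0.0005, 0.008, 0, 0.002, 0, 0.9], [0.001, -0.0005, 0.011, 0, 0.002, 0, 0.9], [0.001, -0.0005, 0.013, 0, 0.002, 0, 0.9], [0.001, -0.0005, 0.013, 0, 0.002, 0, 0.9]])

```text
time: 6.78
tool_pos: [606.2, -32.8, 115.2]
tcp_rot: [-180.0, 29.9, -179.1]
ft_force: [0.2, -0.1, -1.2]
finger_gap: 30.8
```

>>> jog_arm(targets=[[0, 0, 0, 0, 0, 0, 0.9], [0, 0, 0.001, 0, 0, 0, 0.9], [0, 0, 0.001, 0, 0, 0, 0.9]])

```text
time: 7.03
tool_pos: [607.1, -32.9, 115.4]
tcp_rot: [-180.0, 29.9, -179.1]
ft_force: [-0.1, -0.0, -1.6]
finger_gap: 30.8
```

>>> jog_arm(targets=[[0, 0, 0.001, 0, 0, 0, 0.9], [0, 0, 0.001, 0, 0, 0, 0.9], [0, 0, 0.001, 0, 0, 0, 0.9]])

```text
time: 7.28
tool_pos: [607.5, -32.9, 114.5]
tcp_rot: [-180.0, 29.9, -179.1]
ft_force: [-0.7, 0.9, -0.4]
finger_gap: 30.5
```

Run:
```python
from h import *
p,Rt=tcp_for((2,0,15)); plan(p,Rt)
```

```text
t 7.28 pos [607.5 -32.9 114.5] rpy [-180.    29.9 -179.1] F [-0.7  0.9 -0.4] gap 30.5
shift m [ 0.0003 -0.0004  0.0009] turn rad [ 0.0001 -0.0011  0.001 ] rows 0.0 0.0
```

>>> jog_arm(targets=[[0, 0, 0.001, 0, 0, 0, 0.9], [0, 0, 0.001, 0, 0, 0, 0.9], [0, 0, 0.001, 0, 0, 0, 0.9]])

```text
time: 7.53
tool_pos: [608.0, -32.9, 114.0]
tcp_rot: [-180.0, 29.9, -179.1]
ft_force: [-6.2, -1.1, 5.7]
finger_gap: 30.9
```

>>> jog_arm(targets=[[0, 0, 0.001, 0, 0, 0, 0.9], [0, 0, 0.001, 0, 0, 0, 0.9], [0, 0, 0.001, 0, 0, 0, 0.9]])

```text
time: 7.78
tool_pos: [608.1, -33.0, 113.9]
tcp_rot: [-179.9, 29.9, -179.1]
ft_force: [-26.1, 0.1, 20.3]
finger_gap: 30.8
```

>>> jog_arm(targets=[[0, 0, -0.0015, 0, 0, 0, 0.9], [0.001, 0, -0.0012, 0, 0, 0, 0.9], [0.002, 0, -0.0012, 0, 0, 0, 0.9], [0.002, 0, -0.0012, 0, 0, 0, 0.9]])

```text
time: 8.12
tool_pos: [606.8, -33.0, 113.5]
tcp_rot: [-180.0, 30.0, -179.1]
ft_force: [-1.2, -0.1, 2.7]
finger_gap: 30.7
```

Run:
```python
from h import *
p,Rt=tcp_for((2,0,15)); plan(p,Rt)
snap('wrist','w5'); crop('w5',150,150,280,210,2.8,'w5c')
```

```text
t 8.12 pos [606.8 -33.  113.5] rpy [-180.    30.  -179.1] F [-1.2 -0.1  2.7] gap 30.7
shift m [-0.0007 -0.0003  0.0004] turn rad [-0.0002  0.0007  0.001 ] rows 0.0 0.0
```

View pics/w5c.png

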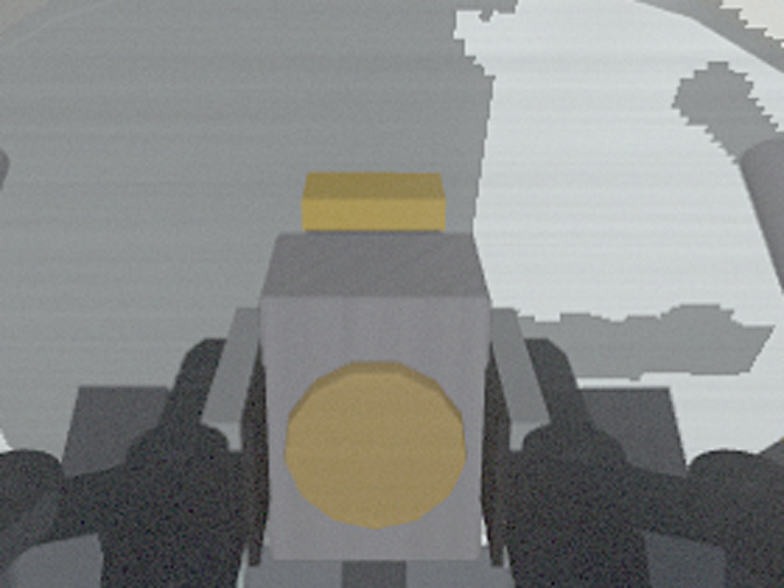

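The depth ratio puts the lip top about 7 mm above the housing's underside. So the housing is on the face with roughly 3.5 mm still to go to the lip. I'll slide it down gently.

>>> jog_arm(targets=[[0.001, 0, 0, 0, 0, 0, 0.9], [0.002, 0, 0, 0, 0, 0, 0.9], [0.002, 0, 0, 0, 0, 0, 0.9], [0.002, 0, 0, 0, 0, 0, 0.9]])

```text
time: 8.5
tool_pos: [604.9, -33.1, 112.3]
tcp_rot: [-180.0, 30.0, -179.1]
ft_force: [-0.2, -0.1, 5.6]
finger_gap: 30.9
```

>>> jog_arm(targets=[[0.001, 0, 0, 0, 0, 0, 0.9], [0.001, 0, 0, 0, 0, 0, 0.9], [0.001, 0, 0, 0, 0, 0, 0.9]])

```text
time: 8.75
tool_pos: [604.2, -33.1, 112.0]
tcp_rot: [-180.0, 30.0, -179.1]
ft_force: [2.9, 0.6, 6.2]
finger_gap: 31.1
```

Run:
```python
from h import *
p,Rt=tcp_for((0,0,15)); plan(p,Rt)
snap('wrist','w6'); crop('w6',150,150,280,210,2.8,'w6c')
```

```text
t 8.75 pos [604.2 -33.1 112. ] rpy [-180.    30.  -179.1] F [2.9 0.6 6.2] gap 31.1
shift m [-0.0018 -0.0002  0.0004] turn rad [-0.0002  0.0005  0.001 ] rows 0.0 0.0
```

View pics/w6c.png

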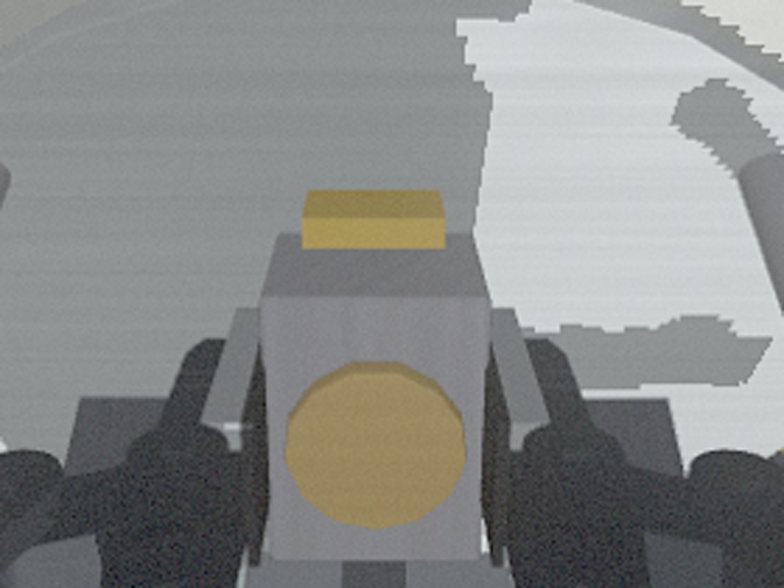

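>>> jog_arm(targets=[[0.001, 0, 0, 0, 0, 0, 0.9], [0.001, 0, 0, 0, 0, 0, 0.9], [0.001, 0, 0, 0, 0, 0, 0.9]])

```text
time: 9.05
tool_pos: [604.1, -33.2, 112.0]
tcp_rot: [-179.9, 30.1, -179.1]
ft_force: [9.8, 0.6, 0.7]
finger_gap: 30.9
```

>>> jog_arm(targets=[[0.001, 0, 0, 0, 0, 0, 0.9], [0.001, 0, 0, 0, 0, 0, 0.9], [0.001, 0, 0, 0, 0, 0, 0.9]])

```text
time: 9.3
tool_pos: [604.0, -33.3, 112.2]
tcp_rot: [-179.9, 30.2, -179.1]
ft_force: [15.9, 0.5, -1.2]
finger_gap: 30.8
```

>>> jog_arm(targets=[[-0.0012, 0, 0.0004, 0, -0.001, 0, 0.9], [-0.0012, 0, 0.0004, 0, -0.001, 0, 0.9], [-0.0012, 0, 0.0004, 0, -0.001, 0, 0.9]])

```text
time: 9.55
tool_pos: [604.3, -33.2, 111.9]
tcp_rot: [-179.9, 30.2, -179.1]
ft_force: [3.2, 0.6, 7.0]
finger_gap: 30.4
```

>>> jog_arm(targets=[[0, 0, 0, 0, 0, 0, 0.6], [0, 0, 0, 0, 0, 0, 0.5], [0, 0, 0, 0, 0, 0, 0.4], [0, 0, 0, 0, 0, 0, 0.3], [0, 0, 0, 0, 0, 0, 0.3]])

```text
time: 9.97
tool_pos: [602.3, -32.8, 109.5]
tcp_rot: [-180.0, 29.9, -179.1]
ft_force: [0.3, -0.1, -0.6]
finger_gap: 59.6
```

Run:
```python
from h import *
p,Rt=tcp_for((0,0,15)); plan(p,Rt)
snap('wrist','w7'); crop('w7',150,150,280,210,2.8,'w7c')
```

```text
t 9.97 pos [602.3 -32.8 109.5] rpy [-180.    29.9 -179.1] F [ 0.3 -0.1 -0.6] gap 59.6
shift m [-0.0047 -0.0005 -0.0008] turn rad [ 0.0004 -0.0019  0.0009] rows 0.1 0.0
```

View pics/w7c.png

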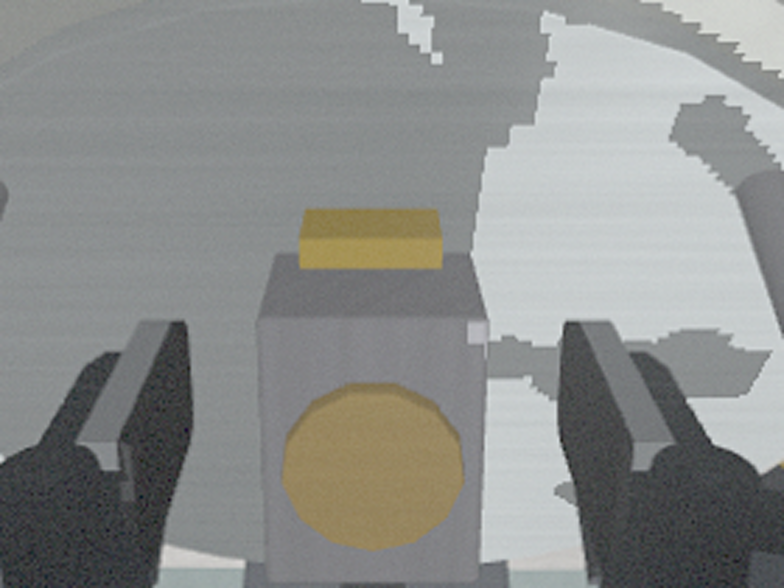

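Released: the housing's end is against the lip, and the cap (col 372) lines up with the lip (col 370). I'll retract along the tool axis.

>>> jog_arm(targets=[[0, 0, -0.005, 0, 0, 0, 0.3], [0, 0, -0.02, 0, 0, 0, 0.3], [0, 0, -0.045, 0, 0, 0, 0.3], [0, 0, -0.08, 0, 0, 0, 0.3], [0, 0, -0.115, 0, 0, 0, 0.3]])

```text
time: 10.43
tool_pos: [544.0, -33.5, 210.0]
tcp_rot: [180.0, 29.8, -179.1]
ft_force: [0.6, -0.5, 0.9]
finger_gap: 60.1
```

>>> jog_arm(targets=[[0, 0.03, 0, 0, 0, 0, 1], [0, 0.06, 0, 0, 0, 0, 1], [0, 0.09, 0, 0, 0, 0, 1], [0, 0.118, 0, 0, 0, 0, 1], [0, 0.118, 0, 0, 0, 0, 1]])

```text
time: 10.85
tool_pos: [543.4, 88.4, 210.8]
tcp_rot: [179.9, 30.0, -179.0]
ft_force: [0.2, -0.1, 0.1]
finger_gap: 0.4
```

Run:
```python
from h import *
_,Rt=tcp_for((0,0,15)); plan([615,86,102],Rt)
snap('wrist','w8'); snap('side','s8'); crop('s8',140,120,180,140,4.2,'s8c')
```

```text
t 10.85 pos [543.4  88.4 210.8] rpy [ 179.9   30.  -179. ] F [ 0.2 -0.1  0.1] gap 0.4
shift m [-0.0075 -0.0038  0.13  ] turn rad [0.0032 0.0008 0.0034] rows 3.1 0.0
```

View pics/w8.png

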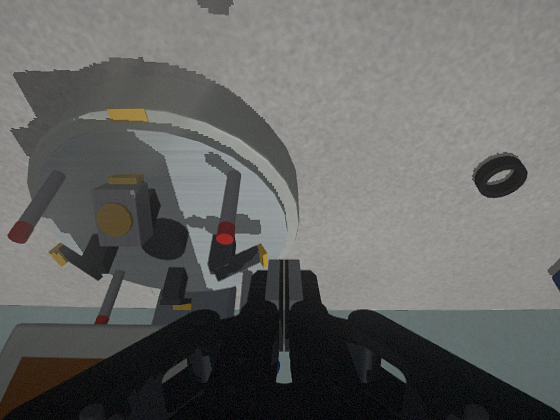

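View pics/s8c.png

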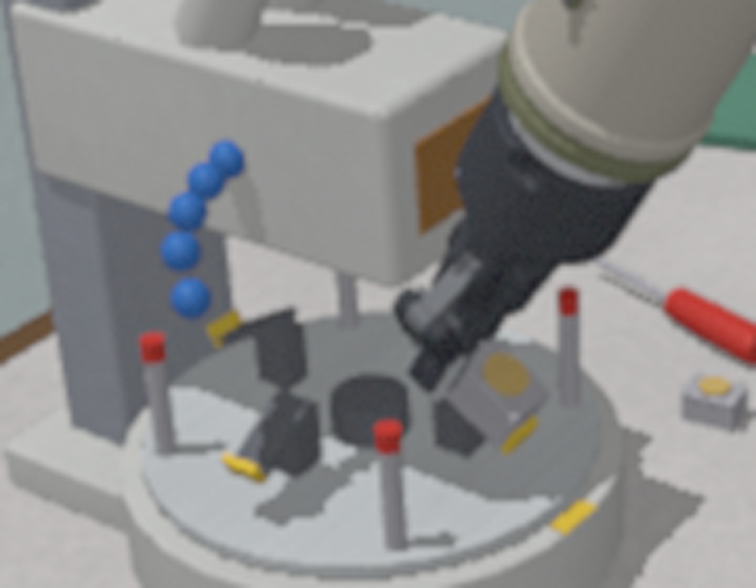

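The housing is lying flat in the cradle against the lip, and the fingers are shut. I'll lower them behind (to the left of) the left pin.

>>> jog_arm(targets=[[-0.002, -0.002, 0.03, 0.002, 0, 0.003, 1], [-0.004, -0.002, 0.06, 0.002, 0, 0.003, 1], [-0.006, -0.002, 0.09, 0.002, 0, 0.003, 1], [-0.007, -0.002, 0.115, 0.002, 0, 0.003, 1], [-0.007, -0.002, 0.128, 0.002, 0, 0.003, 1]])

```text
time: 11.37
tool_pos: [613.4, 81.2, 99.2]
tcp_rot: [-179.9, 29.8, -179.4]
ft_force: [-0.1, -0.3, -0.7]
finger_gap: -0.1
```

>>> jog_arm(targets=[[0, -0.005, 0, 0, 0, 0, 1], [0, -0.01, 0, 0, 0, 0, 1], [0, -0.012, 0, 0, 0, 0, 1]])

```text
time: 11.62
tool_pos: [614.3, 69.6, 103.8]
tcp_rot: [-179.9, 30.0, -179.4]
ft_force: [0.7, -0.2, 1.0]
finger_gap: 0.0
```

Run:
```python
from h import *
_,Rt=tcp_for((0,0,15)); plan([615,67,102],Rt)
snap('wrist','w9');
```

```text
t 11.62 pos [614.3  69.6 103.8] rpy [-179.9   30.  -179.4] F [ 0.7 -0.2  1. ] gap 0.0
shift m [ 0.0003 -0.0026  0.0019] turn rad [-0.0028  0.0007 -0.003 ] rows 0.1 0.0
```

View pics/w9.png

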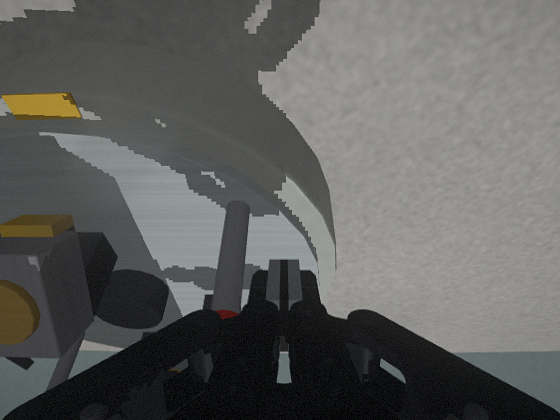

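>>> jog_arm(targets=[[0, 0, -0.006, 0, 0, 0, 1], [0, 0, -0.011, 0, 0, 0, 1], [0, -0.002, -0.011, 0, 0, 0, 1], [0, -0.004, -0.011, 0, 0, 0, 1]])

```text
time: 12.0
tool_pos: [609.1, 67.3, 114.0]
tcp_rot: [-180.0, 30.1, -179.3]
ft_force: [-0.1, -0.2, 0.1]
finger_gap: 0.0
```

>>> jog_arm(targets=[[0.002, -0.004, -0.001, 0, 0, 0, 1], [0.005, -0.008, -0.003, 0, 0, 0, 1], [0.008, -0.012, -0.005, 0, 0, 0, 1], [0.01, -0.016, -0.006, 0, 0, 0, 1]])

```text
time: 12.33
tool_pos: [596.6, 51.2, 112.5]
tcp_rot: [180.0, 30.0, -179.3]
ft_force: [-4.8, 7.3, 4.5]
finger_gap: -0.2
```

Run:
```python
from h import *
_,Rt=tcp_for((0,0,15)); plan([595,53,114],Rt)
snap('wrist','w10');
```

```text
t 12.33 pos [596.6  51.2 112.5] rpy [ 180.    30.  -179.3] F [-4.8  7.3  4.5] gap -0.2
shift m [ 0.0006  0.0018 -0.0021] turn rad [-0.001  -0.0003 -0.002 ] rows 0.1 0.0
```

View pics/w10.png

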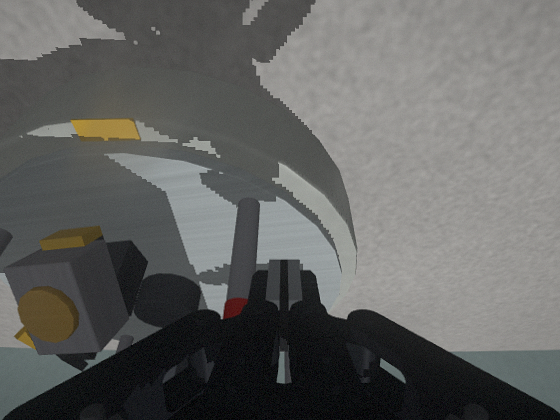

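The pin is against the fingers and the disc is turning, at about 7 N. I'll keep following the arc.

>>> jog_arm(targets=[[0.002, -0.004, -0.001, 0, 0, 0, 1], [0.005, -0.008, -0.003, 0, 0, 0, 1], [0.007, -0.012, -0.004, 0, 0, 0, 1], [0.009, -0.016, -0.005, 0, 0, 0, 1], [0.01, -0.02, -0.006, 0, 0, 0, 1]])

```text
time: 12.8
tool_pos: [584.7, 31.0, 111.9]
tcp_rot: [180.0, 29.9, -179.3]
ft_force: [-5.7, 7.8, 2.0]
finger_gap: -0.2
```

>>> jog_arm(targets=[[0.001, -0.004, -0.001, 0, 0, 0, 1], [0.003, -0.008, -0.002, 0, 0, 0, 1], [0.004, -0.012, -0.003, 0, 0, 0, 1], [0.005, -0.016, -0.003, 0, 0, 0, 1], [0.005, -0.02, -0.003, 0, 0, 0, 1]])

```text
time: 13.22
tool_pos: [578.7, 10.9, 111.6]
tcp_rot: [180.0, 29.8, -179.3]
ft_force: [-4.9, 5.0, 1.4]
finger_gap: -0.2
```

Run:
```python
from h import *
_,Rt=tcp_for((0,0,15)); plan([579,5,114],Rt)
snap('wrist','w11');
```

```text
t 13.22 pos [578.7  10.9 111.6] rpy [ 180.    29.8 -179.3] F [-4.9  5.   1.4] gap -0.2
shift m [-0.0014 -0.0059 -0.002 ] turn rad [-0.0011 -0.0027 -0.0021] rows 0.2 0.0
```

View pics/w11.png

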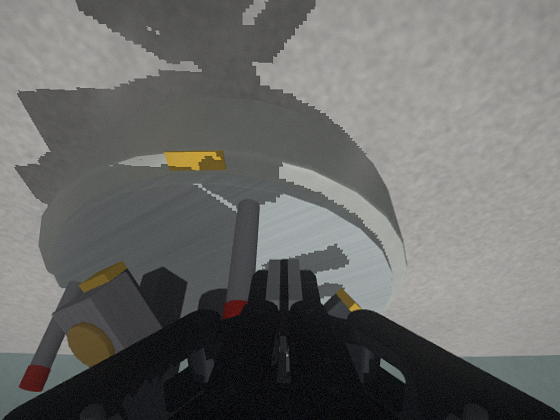

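>>> jog_arm(targets=[[0.001, -0.004, -0.0005, 0, 0, 0, 1], [0.002, -0.008, -0.001, 0, 0, 0, 1], [0.002, -0.012, -0.001, 0, 0, 0, 1], [0.002, -0.016, -0.001, 0, 0, 0, 1], [0.002, -0.02, -0.001, 0, 0, 0, 1]])

```text
time: 13.68
tool_pos: [577.9, -9.8, 112.5]
tcp_rot: [-179.9, 30.0, -179.3]
ft_force: [-0.3, 2.1, 0.0]
finger_gap: -0.1
```

>>> jog_arm(targets=[[0, -0.003, 0, 0, 0, 0, 1], [0, -0.006, 0, 0, 0, 0, 1], [0, -0.009, 0, 0, 0, 0, 1], [0, -0.011, 0, 0, 0, 0, 1]])

```text
time: 14.02
tool_pos: [578.6, -20.9, 113.2]
tcp_rot: [-179.9, 30.0, -179.3]
ft_force: [0.2, -0.1, 0.5]
finger_gap: 0.0
```

Run:
```python
from h import *
_,Rt=tcp_for((0,0,15)); plan([579,-25,114],Rt)
snap('wrist','w12');
```

```text
t 14.02 pos [578.6 -20.9 113.2] rpy [-179.9   30.  -179.3] F [ 0.2 -0.1  0.5] gap 0.0
shift m [-0.0007 -0.0041 -0.0006] turn rad [-0.0025  0.0009 -0.002 ] rows 0.1 0.0
```

View pics/w12.png

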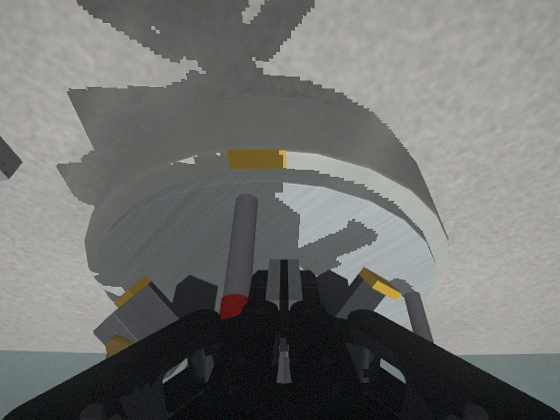

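>>> jog_arm(targets=[[0, -0.001, 0, 0, 0, 0, 1], [0, -0.002, 0, 0, 0, 0, 1], [0, -0.002, 0, 0, 0, 0, 1], [0, -0.002, 0, 0, 0, 0, 1], [0, -0.002, 0, 0, 0, 0, 1]])

```text
time: 14.48
tool_pos: [578.3, -22.1, 112.7]
tcp_rot: [-180.0, 30.0, -179.3]
ft_force: [0.2, -0.3, 0.5]
finger_gap: 0.2
```

Run:
```python
from h import *
snap('wrist','w13'); print(r.sense()['ft_force'])
```

```text
[-0.31640303 -0.48769187 -0.33721191]
```

View pics/w13.png

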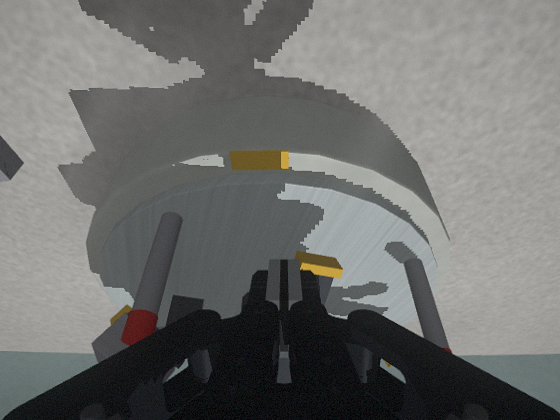

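The disc is drawing itself in and the next cradle is coming towards the fingers, so I'll pull the tool back now.

>>> jog_arm(targets=[[0, 0, -0.03, 0, 0, 0, 1], [0, 0, -0.07, 0, 0, 0, 1], [0, 0, -0.11, 0, 0, 0, 1], [0, 0, -0.12, 0, 0, 0, 1], [0, 0, -0.12, 0, 0, 0, 1]])

```text
time: 14.95
tool_pos: [519.7, -23.2, 222.2]
tcp_rot: [-179.8, 30.5, -179.3]
ft_force: [1.3, 0.3, 0.5]
finger_gap: 0.2
```

Run:
```python
from h import *
snap('wrist','w14'); snap('side','s14'); snap('top','t14'); st=r.sense(); print(st['time'],st['tool_pos'],st['ft_force']); crop('s14',140,120,180,140,4.2,'s14c')
crop('t14',215,100,140,130,4.5,'t14c')
```

```text
15.1 [518.02019111 -22.68370838 215.49755014] [-0.5133348  -0.0318656  -0.21641454]
```

View pics/w14.png

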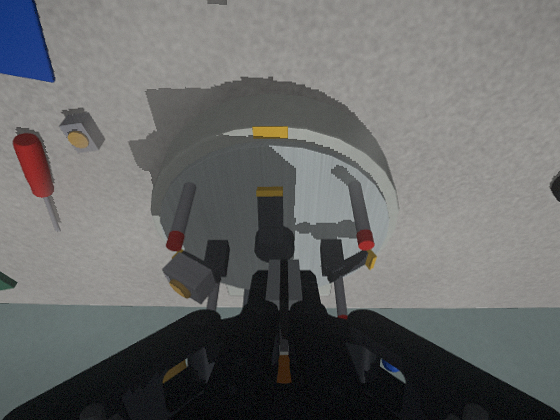

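View pics/s14c.png

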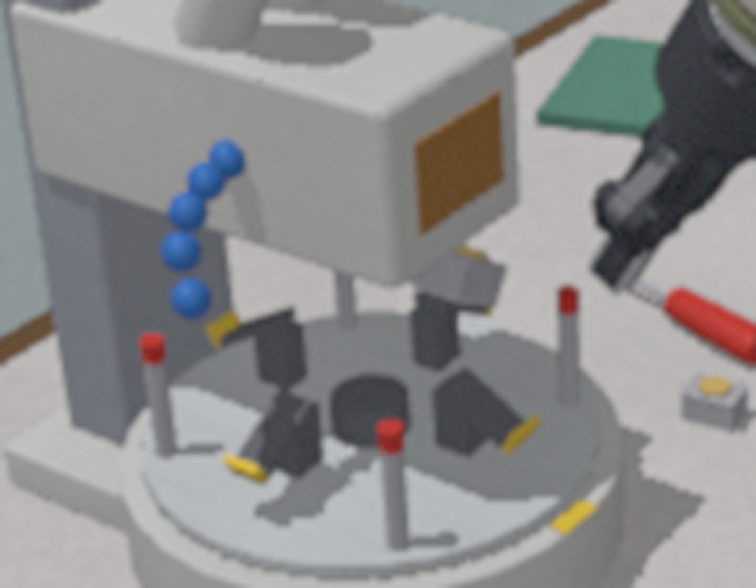

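View pics/t14c.png

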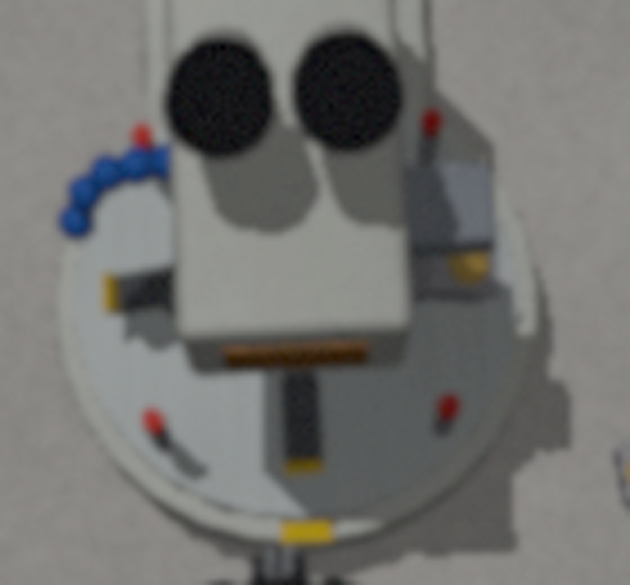

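>>> jog_arm(targets=[[0, 0, 0, 0, 0, 0, 1], [0, 0, 0, 0, 0, 0, 1], [0, 0, 0, 0, 0, 0, 1], [0, 0, 0, 0, 0, 0, 1], [0, 0, 0, 0, 0, 0, 1]])

```text
time: 15.52
tool_pos: [518.1, -22.8, 215.9]
tcp_rot: [-180.0, 29.9, -179.3]
ft_force: [-0.2, -0.5, 0.4]
finger_gap: -0.2
```

Run:
```python
from h import *
snap('wrist','w15'); snap('side','s15'); snap('top','t15')
for a in ['side0','s14','s15']:
    print(a,[(b[0],b[1][4]) for b in blobs(load(a),(0,150,60),(6,255,255),8,(165,180,120,60))[0]],[(b[0],b[1][4]) for b in blobs(load(a),(15,120,60),(32,255,255),8,(180,180,105,70))[0]])
for a in ['top0','t14','t15']:
    print(a,[(b[0],b[1][4]) for b in blobs(load(a),(0,120,35),(8,255,255),5,(230,120,95,80))[0]])
for a in ['w14','w15']:
    print(a,[(b[0],b[1][4]) for b in blobs(load(a),(0,150,40),(8,255,255),20,(160,220,220,40))[0]])
crop('w15',120,120,280,210,2.8,'w15c')
crop('s15',200,150,100,90,7,'s15c')
```

```text
side0 [(array([274.8, 191.4]), 20), (array([175.85, 202.06]), 33), (array([231.56, 223.44]), 41)] [(array([253.64, 190.29]), 28), (array([192.82, 197.32]), 34), (array([262.82, 223.38]), 34), (array([197.8 , 230.89]), 35), (array([276. , 242.5]), 48)]
s14 [(array([274.57, 191.38]), 21), (array([175.83, 202.53]), 30), (array([232.53, 223.42]), 43)] [(array([192.48, 197.65]), 40), (array([263.29, 223.03]), 34), (array([198.29, 230.95]), 38), (array([276. , 242.5]), 48)]
s15 [(array([274.6 , 191.25]), 20), (array([176.  , 202.61]), 31), (array([232.59, 223.34]), 44)] [(array([192.55, 197.63]), 38), (array([263.32, 222.97]), 34), (array([198.27, 231.  ]), 37), (array([276. , 242.5]), 48)]
top0 [(array([311.  , 126.67]), 18), (array([246.5 , 128.71]), 14), (array([313.83, 190.22]), 18), (array([248.25, 192.95]), 20)]
t14 [(array([310.5 , 126.22]), 18), (array([246.  , 129.15]), 13), (array([314.15, 189.7 ]), 20), (array([248.68, 193.42]), 19)]
t15 [(array([310.5 , 126.22]), 18), (array([246.07, 129.29]), 14), (array([314.35, 189.59]), 17), (array([248.68, 193.42]), 19)]
w14 [(array([174.49, 240.35]), 183), (array([365.61, 244.19]), 129)]
w15 [(array([172.51, 249.34]), 196), (array([365.91, 253.22]), 125)]
```

View pics/w15c.png

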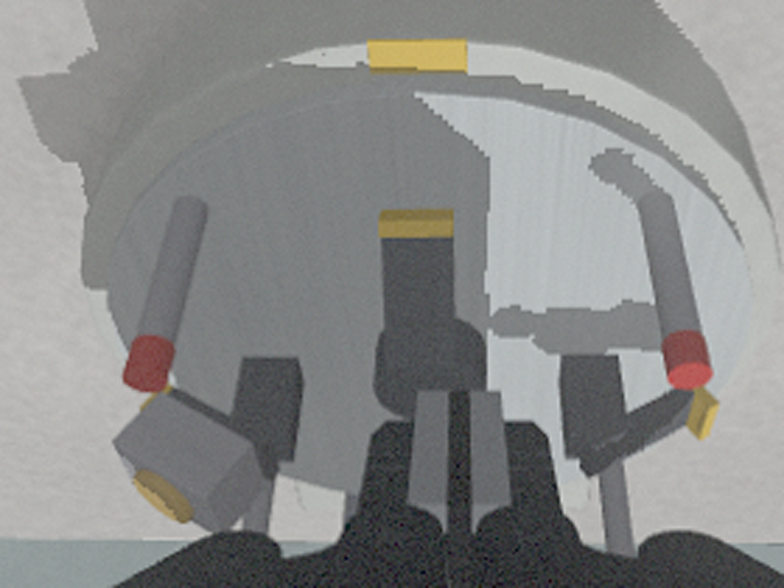

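View pics/s15c.png

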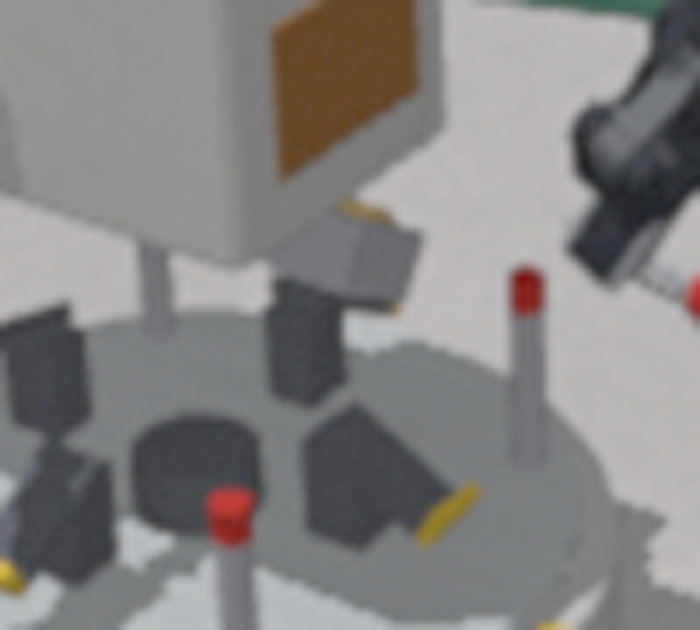

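The pins haven't moved between the last two pictures and are within about 0.5 px of their starting pattern, so the disc is in the detent. I'll take one closer look at how the housing is seated.

>>> jog_arm(targets=[[0, -0.03, -0.005, 0, 0, 0, 1], [0, -0.06, -0.01, 0, 0, 0, 1], [0, -0.09, -0.02, 0, 0, 0, 1], [0, -0.12, -0.03, 0, 0, 0, 1], [0, -0.13, -0.03, 0, 0, 0, 1]])

```text
time: 16.08
tool_pos: [504.9, -156.8, 245.3]
tcp_rot: [-179.8, 30.2, -179.4]
ft_force: [0.3, 0.4, 1.4]
finger_gap: 0.2
```

>>> jog_arm(targets=[[0, 0, 0, 0, 0, 0, 1], [0, 0, 0, 0, 0, 0, 1]])

```text
time: 16.25
tool_pos: [504.5, -153.5, 242.5]
tcp_rot: [-180.0, 30.0, -179.5]
ft_force: [0.4, 0.2, 0.1]
finger_gap: -0.0
```

Run:
```python
from h import *
snap('wrist','w16'); crop('w16',180,130,240,170,3.2,'w16c')
```

```text
(no output)
```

View pics/w16c.png

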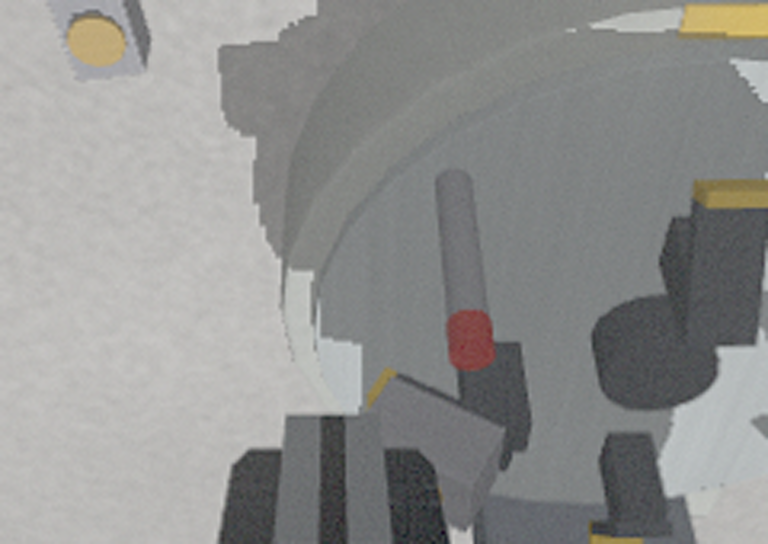

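The yellow lip is right against the low end of the housing at crop pixel (378,385), and the housing lies flat on the cradle. Handing in.

Run:
```python
from h import *
print(r.hand_in())
```

```text
the job is handed in; nothing more can be done
None
```

The large housing is on the loading-side cradle, cap up, with one short end against the yellow lip. I let go of it, then turned the table one station counter-clockwise by its left pin with the shut fingers. I handed in at about 16.3 s of the 61 s allowed.

- **Placing:** the force readings showed contact with the sloped face, then with the lip, before I let go. The wrist view after release had the housing centred across the cradle to about 0.5 mm.
- **Turn:** past half-way the disc drew itself in, and I pulled the tool clear. Pictures about 0.5 s apart showed no further movement. The pins stand within about 1 px of their starting pattern, so the table is in the next detent.
- **Seating:** after the turn, the side and wrist views show the housing still flat on the cradle at the nozzle side, with its low end at the lip.
- **Forces:** the highest reading between moves was about 33 N at the wrist, when the housing first pressed on the cradle face.
- **Other objects:** I never sent the arm near the jar, screwdriver or ring, but I did not check their positions at the end.
- **Disagreement:** the wrist camera and the arm's own position readings differed by about 1–2 mm, within the stated calibration. I worked from positions relative to the held housing in the same picture.

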